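# Check the dye photometer with the red colour standard

## Robot

A 6-joint arm with a two-finger parallel gripper is mounted at the origin on the work surface. World frame = base frame: x ahead of the robot, y to its left, z up, the work surface at z = 0. Lengths are in m, angles in rad, forces in N, time in s.
With the tool pointing down it reaches from about 0.35 to 0.85 m from the base axis. Payload 8.1 kg.
Tool frame: the origin (TCP) lies at the centre of the arm's flange, where the gripper is bolted on; the fingertips stand 186 mm ahead of it and the grasp point (between the pads) lies 167 mm ahead of it; z points along the fingers, y is the line along which they close (so a half turn about z gives the same grasp; the last joint's range is limited). The gripper opens to 93 mm and grips with 3 to 60 N. Pads are 15 mm wide; open, the fingers measure 128 mm over their backs; the gripper's body (75 mm by 188 mm) begins 65 mm behind the grasp point.
Start: joints at [1.05, 0.13, 1.488, -0, 1.523, -0.085], TCP at [0.253, 0.544, 0.405] pointing down, gripper open.
Joint ranges: [-2.96, 2.96], [-0.89, 2.26], [0.02, 2.5], [-1.34, 4.48], [0, 2.73], [-2.66, 2.66]. Speed limits (rad/s): [2.39, 2.39, 2.79, 3.14, 3.14, 3.14].

## Interface

Orientations are given as a rotation vector (axis times angle).
In Python, from plant import robot gives the robot as it stands.
- The arm moves only by the tool apply_moves, never from a script. Its argument "series" is a list of rows, each a list of 2 entries, a list of its own where there are three numbers: the shift along the tool's x, y, z in mm, then the turn, a rotation vector about the tool's x, y, z in rad. A call has 1 to 12 rows; each row shifts and turns the commanded pose from where the row before left it, along the tool's axes as they then stand; what a row does not reach is not made up. A row lasts 1/12 s, in which the tool goes at most 41.7 mm and 7.16 degrees, less where a joint would pass 70% of its speed; a pose out of reach is approached as far as the arm can. A call is refused whole if a number of a shift passes 41.7 or a number of a turn 0.125, either way. A call with a gripper value outside its range is refused whole. "claw" is the opening, from 0 (shut) to 1 (fully open), set as the call begins (left out, the last holds). The fingers move at their own pace and stop on an object; "newtons" is the grip in N (left out, the last holds). Time passes only in rows, so rows that do not move let the fingers close. It gives the time, the measured TCP pose, the force, the opening and the grip force at its end, in the units of the state.
- robot.read_state(): the state, without advancing time (a new reading comes with each control period).
- robot.read_camera(name): name is "scene" or "side" or "wrist"; returns (picture, depth): 480x640x3 uint8, blue, green, red; 480x640 float32, m along the optical axis (not along the pixel's ray), 0 where there is no reading.
- robot.calibration(name): a dict with "fx", "fy", "cx", "cy" (pixels), "extrinsics" (4x4, takes a point from world to camera coordinates). Camera axes: x right, y down, z forward; pixel columns grow to the right and rows downward; lengths in m; the calibration is good to about 2 mm. A picture is of the moment at which its call begins: read the wrist's pose just before it. calibration takes no time and is no camera call; for the wrist camera it gives the pose at the moment of the call.
- robot.close_job(): hands the job in; it is judged then, once.
The state is a dict: "t": time; "q": joint angles; "dq": joint speeds; "joint_torque": joint torques, N m; "tool_pos": TCP position; "orientation": TCP orientation; "force": force on the tool from outside, world axes, zero at the start; "wrist_torque": the same for the moment, N m; "opening": finger opening in m; "gripper_force": force on a finger pad.
Only numpy, scipy, OpenCV 4.12 (cv2) and the standard library are available. Lean on these libraries where they do the work, as an engineer would, in place of code of your own. Each camera call takes 0.05 s, during which the arm holds its last target. There are 200 camera calls.

## Task

Pull the photometer's fold-down door all the way down, take the red colour-standard cell out of the rack by its frosted long sides without touching the clear end windows, and set it down gently, not dropped, in the cell holder so that its clear ends face the two light ports. Let go of it, push the door back up until it is fully shut, then press the green start key right down and let it go. Leave the amber and blue cells standing in the rack and do not disturb the other things on the bench.

Things in the scene. Friction and masses are not known exactly. Their poses are not given: they have to be found in the camera images.
- door (a joint): Angle (rad) of the dark grey door on the photometer's front: 0 = fully shut, 1.6 = fully down. One L-shaped piece 190 mm wide: upright front panel 93 mm high, hinged at its bottom edge, and a top flap reaching 118 mm back from the hinge over the compartment. Damped, no latch: by its own weight it rests shut, and past about 0.5 sinks slowly down. Down, the flap stands upright, 165 mm high.
- door_handle (a point): Middle of the door's round steel bar handle: 12 mm thick, clear span 100 mm between its two posts, parallel to the hinge, 40 mm off the outer face of the top flap. 184 mm above the table when shut, about 154 mm fully down (then in front of the upright flap, whose edge is 11 mm higher). A few newtons move it. Axes turn with the door: y along the bar; shut, x to the rear, z up.
- door_hinge (a point): Middle of the hinge line, 50 mm above the table at the photometer's front. Fixed axes: x to its rear, y along the hinge (left for someone facing the front), z up. In these axes the handle is at (108, 0, 134) mm when shut; opening by angle q turns it about y on a radius of 172 mm, up and over towards -x: x = 108 cos q - 134 sin q, z = 108 sin q + 134 cos q.
- holder (a point): Centre of the cell holder's seat, 60 mm above the table, in the black compartment behind the door; axes as door_hinge. The light path runs along y between ports in the side walls, 85 mm off each side. Four corner posts 12 mm high leave 2.5 mm play round the cell and 37 mm open for the fingers along its long sides. Rear wall 60 mm behind; housing deck 77 mm above the seat.
- red_center (a point): Centre (half-way up) of the red cell: a sealed solid-glass block 52 mm long (own y), 12.5 mm thick (own x), 51 mm high with its red cap (own z up), about 77 g. The two long faces (facing own x) are frosted, for holding; the two narrow ends (facing own y) are clear red windows. It stands in one of the three bays of the rack; which one varies.
- red_windows: The two clear end windows of the red cell (12.5 x 45 mm each, at the outer 2 mm of its length): not to be touched by the fingers. Origin at the centre of the cell's underside.
- rack: White plastic cell rack, fixed, 58 x 240 x 8 mm, three bays end to end along its own y, 72 mm apart. Each bay has four corner posts 12 mm high with 2.5 mm play round a cell. The cells stand 8 mm above the table, long sides along the rack's y; these are open for 37 mm between the posts. Origin at the centre of its underside.
- amber_center (a point): Centre of the amber cell, the same size as the red one, in another bay of the rack; leave it.
- blue_center (a point): Centre of the blue cell, the same size as the red one, in another bay of the rack; leave it.
- key (a joint): Travel of the green start key on the deck left of the compartment (m): 0 = up, 0.005 = right down. A spring key: about 1.2 N starts it and 4 N holds it fully down; it springs back.
- key_top (a point): Centre of the top of the green start key, a round key 22 mm across, about 158 mm above the table; it is pressed straight down.
- photometer: Bench photometer, fixed: white housing on a dark grey base, 300 mm deep (own x, to the rear), 420 mm wide (own y), deck 137 mm high, with a tilted display (up to 185 mm high) behind the keys. Origin at the centre of its underside.
- tape: Roll of paper tape, 100 mm across, 22 mm high, origin at its underside; bystander.
- seal: Green stone seal, 25 x 25 x 58 mm, standing, origin at its underside; bystander.
- cutter: Yellow utility knife, 142 mm long, lying flat, origin near its middle at its underside; bystander.
- magnifier: Brass-rimmed magnifying glass with a wooden handle, 160 mm long, lying flat, origin on its handle at its underside; bystander.
There are look-alikes about, which are no part of the job. Of the things that look like the part that bears red_center, the smaller one is meant.

How it is judged:
By the outcome, as a careful person would: the job done as asked, in the order asked, and still so for the second after the job is handed in, with the robot touching nothing.
It also fails if it takes over 72 s, if anything falls off the work surface, if the arm or the gripper's body presses on something with over 40 N, if the wrist force passes 120 N, or if a joint passes its speed limit or range.

## Working session

There is one attempt and no reset: what is moved stays moved. The work goes in short steps, Python scripts to look and compute and a tool call to move; the robot and the scene stay as the last step left them, time stands still between calls to the robot, and variables do not carry over. Pictures are saved under pics/ and viewed, at most 10 in all, crops included, and the job is handed in when it is done.

Besides the shell and the picture viewer there is one more tool, called after "Emit:" as a command line: name --argument value ..., lists and objects as JSON in quotes. apply_moves: Moves the arm, as the interface text tells. Its arguments: {"type":"object","properties":{"series":{"type":"array"},"claw":{"type":"number"},"newtons":{"type":"number"}},"required":["series"]}

```bash
ls; mkdir -p pics; cat > h.py <<'E'
import numpy as np, cv2
from scipy.spatial.transform import Rotation as R
from plant import robot
def snap(n,f):
    c=robot.calibration(n); p,d=robot.read_camera(n); cv2.imwrite('pics/'+f+'.png',p); np.savez('pics/'+f+'.npz',p=p,d=d,E=c['extrinsics'],k=[c['fx'],c['fy'],c['cx'],c['cy']])
def load(f):
    return np.load('pics/'+f+'.npz')
def pt(f,u,v,z=None):
    a=load(f); fx,fy,cx,cy=a['k']; E=np.array(a['E']); Ei=np.linalg.inv(E)
    r=np.array([(u-cx)/fx,(v-cy)/fy,1])
    if z is None:
        w=a['d'][int(v)-1:int(v)+2,int(u)-1:int(u)+2]; s=np.median(w)
    else:
        dr=Ei[:3,:3]@r; s=(z-Ei[2,3])/dr[2]
    return (Ei[:3,:3]@(r*s)+Ei[:3,3]).round(4)
def cloud(f):
    a=load(f); fx,fy,cx,cy=a['k']; Ei=np.linalg.inv(np.array(a['E'])); d=a['d']
    v,u=np.mgrid[:480,:640]; P=np.stack([(u-cx)/fx*d,(v-cy)/fy*d,d],-1)@Ei[:3,:3].T+Ei[:3,3]
    P[d==0]=np.nan
    return P
def st():
    s=robot.read_state(); print(round(s['t'],2),np.round(s['tool_pos'],4),np.round(s['orientation'],4),'q',np.round(s['q'],3),'F',np.round(s['force'],1),s['opening'],s['gripper_force'])
    return s
E
python3 -c "
from h import *
snap('scene','s0');snap('side','d0');st()
print(R.from_rotvec(robot.read_state()['orientation']).as_matrix().round(3))"
```

```text
pics
0.1 [0.2532 0.5437 0.4038] [-6.7910e-01 -3.0668e+00  2.5000e-03] q [ 1.05   0.131  1.489  0.     1.523 -0.085] F [0.7 0.3 1.2] 0.09321699000142755 0.0
[[-0.907  0.422 -0.001]
 [ 0.422  0.907 -0.001]
 [ 0.    -0.002 -1.   ]]
```

View pics/s0.png

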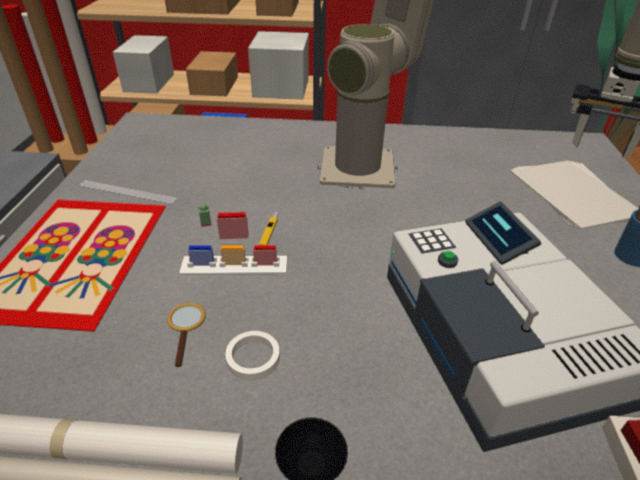

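View pics/d0.png

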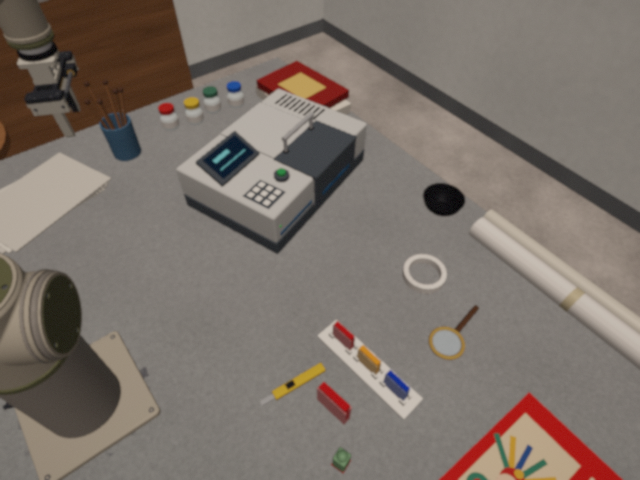

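The scene view shows the rack at about (233,264) with blue, amber and red cells at x=200, 232 and 265. A larger red look-alike stands free at (233,225). The photometer is on the right, with its key at (448,258) and handle bar from (492,268) to (530,322).

```bash
python3 - <<'E'
from h import *
for f,L in (('s0',dict(red=(265,248),amber=(232,248),blue=(200,248),key=(448,256),h1=(492,268),h2=(530,320),hm=(511,293),rackL=(183,270),rackR=(285,270),decoy=(233,217))),('d0',dict(red=(344,330),amber=(370,357),blue=(398,382),key=(281,173),hm=(299,130),decoy=(334,398)))):
    for k,(u,v) in L.items(): print(f,k,pt(f,u,v))
for f in('s0','d0'):
    P=cloud(f); p=load(f)['p']; hsv=cv2.cvtColor(p,cv2.COLOR_BGR2HSV)
    # deck
    m=(abs(P[...,2]-.137)<.006)
    n,l,s,c=cv2.connectedComponentsWithStats(m.astype('uint8'))
    # body above 30mm in photometer region: right side y
    for lo,hi,nm in((.125,.145,'deck'),):
        mm=(P[...,2]>lo)&(P[...,2]<hi)&(P[...,0]>.2)&(P[...,0]<1.3)
        n,l,s,c=cv2.connectedComponentsWithStats(mm.astype('uint8'))
        mm=np.isin(l,[i for i in range(1,n) if s[i,4]>150])
        q=P[mm][:,:2].astype('float32'); print(f,nm,cv2.minAreaRect(q*1000), [tuple(s[i]) for i in range(1,n) if s[i,4]>150], cv2.boxPoints(cv2.minAreaRect(q*1000)).round())
    # red/rack cell cols
    mm=(P[...,2]>.015)&(P[...,2]<.07)&(P[...,0]>.2)&(P[...,0]<.9)&(hsv[...,1]>120)&((hsv[...,0]<8)|(hsv[...,0]>172))
    n,l,s,c=cv2.connectedComponentsWithStats(mm.astype('uint8'))
    for i in range(1,n):
        if s[i,4]>40: q=P[l==i]; print(f,'red',s[i],q.min(0).round(3),q.max(0).round(3),cv2.minAreaRect((q[:,:2]*1000).astype('float32')))
    mm=(P[...,2]>.003)&(P[...,2]<.012)&(p.min(-1)>150)&(P[...,0]<.9)
    n,l,s,c=cv2.connectedComponentsWithStats(mm.astype('uint8'))
    for i in range(1,n):
        if s[i,4]>200: q=P[l==i]; print(f,'rack',s[i],cv2.minAreaRect((q[:,:2]*1000).astype('float32')))
E
```

```text
s0 red [ 0.4811 -0.2019  0.0565]
s0 amber [ 0.4872 -0.2749  0.0557]
s0 blue [ 0.4945 -0.3451  0.0562]
s0 key [0.5928 0.1665 0.1566]
s0 h1 [0.6475 0.2306 0.1804]
s0 h2 [0.7542 0.2709 0.1686]
s0 hm [0.6627 0.2706 0.1382]
s0 rackL [ 0.5169 -0.3847  0.0075]
s0 rackR [ 0.4958 -0.1567  0.0079]
s0 decoy [ 0.3813 -0.2948  0.0634]
d0 red [ 0.4746 -0.2038  0.0581]
d0 amber [ 0.4779 -0.2793  0.0574]
d0 blue [ 0.4858 -0.349   0.0588]
d0 key [0.5801 0.1643 0.1567]
d0 hm [0.7232 0.2915 0.1378]
d0 decoy [ 0.3692 -0.3028  0.0696]
s0 deck ((647.9158935546875, 275.287841796875), (420.2460021972656, 311.05999755859375), 19.257417678833008) [(np.int32(393), np.int32(212), np.int32(247), np.int32(198), np.int32(25048))] [[398. 353.]
 [501.  59.]
 [898. 198.]
 [795. 491.]]
s0 red [218 212  28   8 165] [ 0.358 -0.333  0.051] [ 0.389 -0.267  0.07 ] ((375.6544494628906, -299.6763000488281), (23.00213623046875, 64.32097625732422), 12.62998104095459)
s0 red [254 245  22   6 114] [ 0.468 -0.227  0.045] [ 0.488 -0.18   0.062] ((477.9371643066406, -203.5703887939453), (14.5704345703125, 46.89921951293945), 6.2497
[... 1151 characters left out ...]
696.7001953125), (40.11750411987305, 44.83171844482422), 51.20257568359375)
d0 red [335 322  19  25 156] [ 0.465 -0.23   0.027] [ 0.481 -0.181  0.063] ((473.67901611328125, -205.4568634033203), (12.65527629852295, 48.15536117553711), 7.076379776000977)
d0 red [319 382  31  38 307] [ 0.359 -0.335  0.02 ] [ 0.383 -0.267  0.07 ] ((370.9447937011719, -300.98028564453125), (15.93772029876709, 67.66351318359375), 9.643867492675781)
d0 rack [ 318  321  104   97 1555] ((480.1583251953125, -275.39776611328125), (58.791221618652344, 239.37371826171875), 6.751192092895508)
d0 rack [434 332  25  22 421] ((647.3969116210938, -336.6492919921875), (50.12428283691406, 51.22052764892578), 44.537593841552734)
```

```bash
cat >> h.py <<'E'
def yaw():
    m=R.from_rotvec(robot.read_state()['orientation']).as_matrix(); return np.arctan2(m[1,1],m[0,1])
def plan(target,yw,n,start=None):
    """rows from current pose to TCP target with tool-y yaw yw (tool down), n rows straight line; start=(pos,yaw)"""
    p,y=start if start else (np.array(robot.read_state()['tool_pos']),yaw())
    if start is None:
        m=R.from_rotvec(robot.read_state()['orientation']).as_matrix(); print('tilt z',m[:,2].round(4))
    p=np.array(p,float); d=(np.array(target)-p)/n*1000; dy=(yw-y)/n; rows=[]
    for i in range(n):
        c,s=np.cos(y),np.sin(y)
        rows.append([[round(float(-s*d[0]+c*d[1]),1),round(float(c*d[0]+s*d[1]),1),round(float(-d[2]),1)],[0,0,round(float(-dy),4)]]); y+=dy
    print(str(rows).replace(' ',''))
E
python3 - <<'E'
from h import *
s=robot.read_state(); T=np.eye(4);T[:3,:3]=R.from_rotvec(s['orientation']).as_matrix();T[:3,3]=s['tool_pos']
c=robot.calibration('wrist'); print((np.array(c['extrinsics'])@T).round(3),c['fx'],c['cx'],c['cy'])
P=cloud('s0'); p=load('s0')['p']
m=(P[...,2]>.160)&(P[...,2]<.2); m[:, :470]=0; m[:255]=0; m[340:,:]=0; m[:,545:]=0
q=P[m]; print(len(q)); print(cv2.minAreaRect((q[:,:2]*1000).astype('float32')), q.mean(0), q[:,2].max())
P=cloud('d0'); m=(P[...,2]>.160)&(P[...,2]<.2); z=np.zeros_like(m); z[105:155,275:325]=1; q=P[m&z]; print(len(q),cv2.minAreaRect((q[:,:2]*1000).astype('float32')), q.mean(0))
plan([.70,.25,.43],1.907,16)
E
```

```text
[[-0.     1.    -0.001 -0.   ]
 [-0.96  -0.    -0.281  0.08 ]
 [-0.281  0.001  0.96   0.003]
 [ 0.     0.     0.     1.   ]] 416.6773327095026 321.3229185149633 236.62158076281415
625
((697.7208862304688, 251.8133544921875), (125.6354751586914, 12.387432098388672), 19.598796844482422) [0.70406649 0.25271602 0.18452559] 0.19238485941680483
245 ((692.744140625, 252.62106323242188), (124.99141693115234, 12.72073745727539), 18.234352111816406) [0.68810857 0.25002478 0.18453405]
tilt z [-9.0e-04 -1.4e-03 -1.0e+00]
[[[-33.1,-4.9,-1.6],[0,0,-0.0483]],[[-32.8,-6.4,-1.6],[0,0,-0.0483]],[[-32.4,-8.0,-1.6],[0,0,-0.0483]],[[-32.0,-9.6,-1.6],[0,0,-0.0483]],[[-31.5,-11.1,-1.6],[0,0,-0.0483]],[[-30.9,-12.6,-1.6],[0,0,-0.0483]],[[-30.3,-14.1,-1.6],[0,0,-0.0483]],[[-29.6,-15.5,-1.6],[0,0,-0.0483]],[[-28.8,-16.9,-1.6],[0,0,-0.0483]],[[-28.0,-18.3,-1.6],[0,0,-0.0483]],[[-27.0,-19.6,-1.6],[0,0,-0.0483]],[[-26.1,-20.9,-1.6],[0,0,-0.0483]],[[-25.0,-22.2,-1.6],[0,0,-0.0483]],[[-23.9,-23.3,-1.6],[0,0,-0.0483]],[[-22.8,-24.5,-1.6],[0,0,-0.0483]],[[-21.6,-25.5,-1.6],[0,0,-0.0483]]]
```

Emit:
apply_moves --series '[[[-33, -5, -1.6], [0, 0, -0.048]], [[-33, -6.4, -1.6], [0, 0, -0.048]], [[-32.4, -8, -1.6], [0, 0, -0.048]], [[-32, -9.6, -1.6], [0, 0, -0.048]], [[-31.5, -11, -1.6], [0, 0, -0.048]], [[-31, -12.6, -1.6], [0, 0, -0.048]], [[-30.3, -14, -1.6], [0, 0, -0.048]], [[-29.6, -15.5, -1.6], [0, 0, -0.048]], [[-28.8, -17, -1.6], [0, 0, -0.048]], [[-28, -18.3, -1.6], [0, 0, -0.048]], [[-27, -19.6, -1.6], [0, 0, -0.048]], [[-26, -21, -1.6], [0, 0, -0.048]]]' --claw 0.5

```text
t: 1.1
tool_pos: [0.5893, 0.322, 0.4234]
orientation: [0.224, -3.133, 0.0]
force: [-0.0, 0.1, 0.1]
opening: 0.0466
gripper_force: 0.0
```

Emit:
apply_moves --series '[[[-25, -22, -1.6], [0, 0, -0.048]], [[-24, -23.3, -1.6], [0, 0, -0.048]], [[-22.8, -24.5, -1.6], [0, 0, -0.048]], [[-21.6, -25.5, -1.6], [0, 0, -0.048]], [[0, 0, 0], [0, 0, 0]], [[0, 0, 0], [0, 0, 0]]]'

```text
t: 1.6
tool_pos: [0.701, 0.2478, 0.4283]
orientation: [0.514, -3.097, 0.0]
force: [-0.9, -0.3, -0.6]
opening: 0.0467
gripper_force: 0.0
```

```bash
python3 - <<'E'
from h import *
st(); snap('wrist','w1')
P=cloud('w1')
m=(P[...,2]>.165)&(P[...,2]<.195)
n,l,s,c=cv2.connectedComponentsWithStats(m.astype('uint8'))
for i in range(1,n):
    if s[i,4]>300:
        q=P[l==i]; print(s[i],cv2.minAreaRect((q[:,:2]*1000).astype('float32')),q[:,2].max(),q.mean(0))
print(yaw())
E
```

```text
1.6 [0.701  0.2478 0.4283] [ 5.1440e-01 -3.0967e+00  4.0000e-04] q [ 0.271  0.527  0.964 -0.     1.653 -1.629] F [-0.9 -0.3 -0.6] 0.046702216746229305 0.0
[ 475    0  113   73 7205] ((554.9714965820312, 310.17803955078125), (35.0278434753418, 48.85043716430664), 17.575632095336914) 0.1859904285462793 [0.55501845 0.31135609 0.17519908]
[ 323  142   22  214 4500] ((696.3349609375, 253.48410034179688), (124.26507568359375, 12.025068283081055), 19.186080932617188) 0.1926199330313531 [0.69186528 0.25176946 0.18907482]
1.9012181438336282
```

View pics/w1.png

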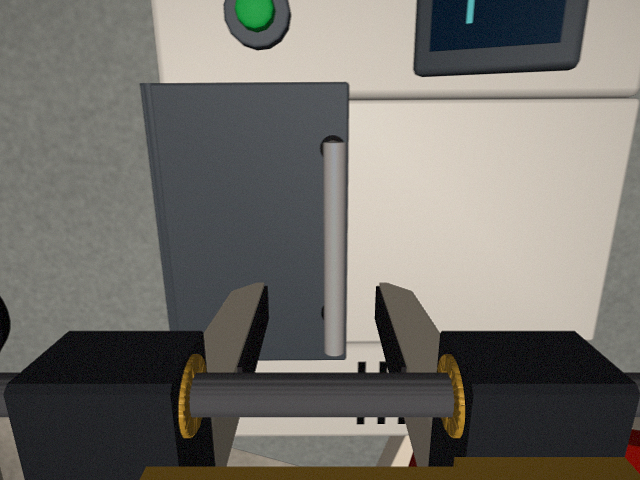

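The wrist view shows the bar at column 333, rows 140–355, running along the tool's x axis with the fingers straddling it. That puts the bar centre at (0.696, 0.2535), and the measured length and height fit the sizes given.

Emit:
apply_moves --series '[[[2.6, 7, 5], [0, 0, -0.004]], [[0, 0, 15], [0, 0, 0]], [[0, 0, 20], [0, 0, 0]], [[0, 0, 20], [0, 0, 0]], [[0, 0, 12], [0, 0, 0]], [[0, 0, 5], [0, 0, 0]], [[0, 0, 0], [0, 0, 0]]]'

```text
t: 2.23
tool_pos: [0.6937, 0.2563, 0.3516]
orientation: [0.527, -3.094, 0.0]
force: [-0.2, 0.7, 0.4]
opening: 0.0463
gripper_force: 0.0
```

Emit:
apply_moves --series '[[[0, 0, 0], [0, 0, 0]], [[0, 0, 0], [0, 0, 0]], [[0, 0, 0], [0, 0, 0]], [[0, 0, 0], [0, 0, 0]]]' --claw 0.2 --newtons 10

```text
t: 2.57
tool_pos: [0.6952, 0.2554, 0.3548]
orientation: [-0.525, 3.095, 0.0]
force: [0.6, 0.6, -0.7]
opening: 0.0245
gripper_force: 0.0
```

```bash
python3 - <<'E'
from h import *
st(); print(yaw())
q=np.linspace(0,1.6,25); x=108*np.cos(q)-134*np.sin(q); z=108*np.sin(q)+134*np.cos(q)
print([[round(float(a),1),round(float(-b),1)] for a,b in zip(np.diff(x),np.diff(z))])
E
```

```text
2.57 [0.6952 0.2554 0.3548] [-5.2510e-01  3.0953e+00  5.0000e-04] q [ 0.283  0.537  1.083  0.     1.519 -1.624] F [ 0.6  0.6 -0.7] 0.024529638384574285 0.0
1.906903899424718
[[-9.2, -6.9], [-9.6, -6.3], [-10.0, -5.6], [-10.4, -4.9], [-10.7, -4.2], [-10.9, -3.5], [-11.1, -2.8], [-11.3, -2.0], [-11.4, -1.3], [-11.5, -0.5], [-11.5, 0.2], [-11.4, 1.0], [-11.3, 1.8], [-11.2, 2.5], [-11.0, 3.3], [-10.8, 4.0], [-10.5, 4.7], [-10.1, 5.4], [-9.7, 6.0], [-9.3, 6.7], [-8.9, 7.3], [-8.4, 7.9], [-7.8, 8.4], [-7.2, 8.9]]
```

Emit:
apply_moves --series '[[[0, -9, -3], [0, 0, 0]], [[0, -9.6, -6.3], [0, 0, 0]], [[0, -10, -5.6], [0, 0, 0]], [[0, -10.4, -4.9], [0, 0, 0]], [[0, -10.7, -4.2], [0, 0, 0]], [[0, -10.9, -3.5], [0, 0, 0]], [[0, -11.1, -2.8], [0, 0, 0]], [[0, -11.3, -2], [0, 0, 0]], [[0, -11.4, -1.3], [0, 0, 0]], [[0, -11.5, -0.5], [0, 0, 0]], [[0, -11.5, 0.2], [0, 0, 0]], [[0, -11.4, 1], [0, 0, 0]]]'

```text
t: 3.57
tool_pos: [0.7378, 0.1324, 0.3859]
orientation: [0.525, -3.097, 0.0]
force: [-0.6, 0.2, 0.8]
opening: 0.0182
gripper_force: 0.1
```

```bash
cat >> h.py <<'E'
H=np.array([.7318,.1515]); XP=np.array([-.3288,.9444]); YP=np.array([-.9444,-.3288])
def arc():
    s=robot.read_state(); p=s['tool_pos']; d=np.array(p[:2])-H
    print('grasp in hinge frame mm', round(1000*d@XP,1), round(1000*d@YP,1), round(1000*(p[2]-.167-.05),1))
E
python3 -c "
from h import *
st();arc();snap('scene','s1')"
```

```text
3.57 [0.7378 0.1324 0.3859] [ 5.2510e-01 -3.0971e+00  3.0000e-04] q [ 0.109  0.553  1.006 -0.     1.583 -1.797] F [-0.6  0.2  0.8] 0.018212311972883127 0.06832081591710448
grasp in hinge frame mm -20.0 0.6 168.9
```

Emit:
apply_moves --series '[[[0, -11.3, 1], [0, 0, 0]], [[0, -11.2, 2], [0, 0, 0]], [[0, -11, 3], [0, 0, 0]], [[0, -10.8, 4], [0, 0, 0]], [[0, -10.5, 4.7], [0, 0, 0]], [[0, -10.1, 5.4], [0, 0, 0]], [[0, -9.7, 6], [0, 0, 0]], [[0, -9.3, 6.7], [0, 0, 0]], [[0, -8.9, 7.3], [0, 0, 0]], [[0, -8.4, 7.9], [0, 0, 0]], [[0, -7.8, 8.4], [0, 0, 0]], [[0, -7.2, 8.9], [0, 0, 0]]]'

```text
t: 4.62
tool_pos: [0.776, 0.0233, 0.3199]
orientation: [0.525, -3.097, -0.0]
force: [-0.1, -0.3, -0.4]
opening: 0.019
gripper_force: 0.0
```

Emit:
apply_moves --series '[[[0, -4, 0], [0, 0, 0]], [[0, -3, 0], [0, 0, 0]], [[0, 0, 0], [0, 0, 0]], [[0, 0, 0], [0, 0, 0]]]'

```text
t: 4.95
tool_pos: [0.7779, 0.0183, 0.3205]
orientation: [0.527, -3.096, -0.002]
force: [-0.9, 2.7, -2.3]
opening: 0.0186
gripper_force: 1.8
```

```bash
python3 -c "
from h import *
st();arc();snap('scene','s2')
P=cloud('s2');d=P[...,:2]-H;x=d@XP;y=d@YP;z=P[...,2]-.05
m=(abs(y)<.08)&(x<-.06)&(x>-.2)&(z>.06)&(z<.125)
for a in range(60,125,8):
    k=m&(z*1000>a)&(z*1000<a+8)
    if k.sum(): print(a,k.sum(),np.percentile(x[k]*1000,[5,25,50,75,95]).round(1))
"
```

```text
4.95 [0.7779 0.0183 0.3205] [ 5.2660e-01 -3.0961e+00 -1.9000e-03] q [-4.300e-02  6.670e-01  9.670e-01  1.000e-03  1.509e+00 -1.950e+00] F [-0.9  2.7 -2.3] 0.018584471387987113 1.7710252851247787
grasp in hinge frame mm -141.0 0.3 103.5
60 93 [-96.9 -96.5 -96.2 -96.  -95.5]
68 86 [-97.2 -96.6 -96.4 -96.1 -95.6]
76 101 [-97.3 -97.  -96.7 -96.5 -96. ]
84 112 [-156.5  -97.6  -97.   -96.6  -96.2]
92 153 [-164.4 -135.5  -97.5  -97.2  -96.8]
100 374 [-162.1 -142.4 -128.   -99.1  -97.2]
108 620 [-155.7 -138.2 -123.2  -97.4  -93.4]
116 124 [-166.4 -157.3 -130.   -97.7  -94.6]
124 13 [-166.9 -165.2 -154.1 -131.9 -120.7]
```

Emit:
apply_moves --series '[[[0, 3, 0], [0, 0, 0]], [[0, 1, 0], [0, 0, 0]], [[0, 0, -2], [0, 0, 0]], [[0, 0, -15], [0, 0, 0]], [[0, 0, -30], [0, 0, 0]], [[0, 0, -35], [0, 0, 0]], [[0, 20, -15], [0, 0, 0]], [[0, 35, 0], [0, 0, 0]], [[0, 40, 0], [0, 0, 0]], [[0, 40, 0], [0, 0, 0]], [[0, 25, 0], [0, 0, 0]], [[0, 10, 0], [0, 0, 0]]]' --claw 0.28

```text
t: 6.0
tool_pos: [0.7188, 0.1868, 0.4197]
orientation: [-0.532, 3.094, 0.002]
force: [0.4, -0.3, 0.3]
opening: 0.026
gripper_force: 0.0
```

Emit:
apply_moves --series '[[[0, 0, 0], [0, 0, 0]], [[0, 0, 0], [0, 0, 0]]]'

```text
t: 6.17
tool_pos: [0.7206, 0.182, 0.4189]
orientation: [-0.527, 3.096, -0.001]
force: [0.1, -0.2, -0.1]
opening: 0.0261
gripper_force: 0.0
```

```bash
python3 -c "
from h import *
st();arc();snap('wrist','w2'); snap('scene','s3')"
```

```text
6.17 [0.7206 0.182  0.4189] [-5.2690e-01  3.0958e+00 -1.0000e-03] q [ 1.790e-01  5.250e-01  9.840e-01 -1.000e-03  1.631e+00 -1.729e+00] F [ 0.1 -0.2 -0.1] 0.026132173693118165 0.0
grasp in hinge frame mm 32.5 0.6 201.9
```

View pics/w2.png

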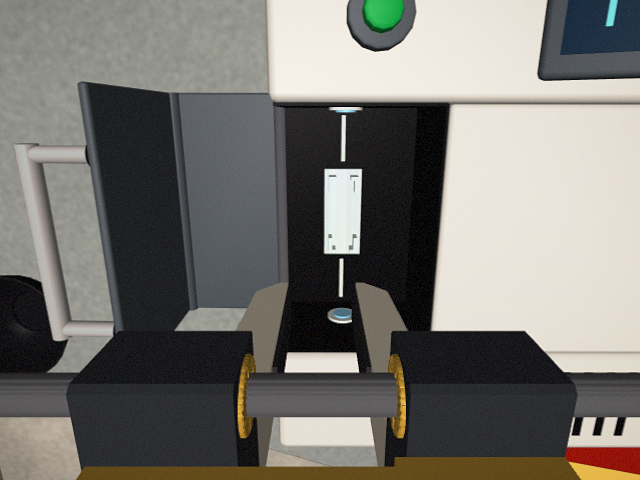

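The door is down. The holder seat shows as a white rectangle at about (325–361, 169–254), centre (343,211), with the light-path lines running along the bar direction.

```bash
python3 - <<'E'
from h import *
P=cloud('w2'); p=load('w2')['p']
m=np.zeros((480,640),bool); m[162:262,318:368]=1; m&=p.min(-1)>110
n,l,s,c=cv2.connectedComponentsWithStats(m.astype('uint8')); i=1+s[1:,4].argmax(); q=P[l==i]; print(s[i],np.nanmin(q,0),np.nanmax(q,0),np.nanmedian(q,0))
for r in range(1):
    v,u=np.nonzero(l==i)
    z=np.nanmedian(q[:,2]); w=np.array([pt('w2',a,b,.060) for a,b in zip(u,v)])[:,:2]
    (cx,cy),sz,an=cv2.minAreaRect((w*1000).astype('float32')); print(cx,cy,sz,an)
    d=np.array([cx,cy])/1000-H; print('hinge frame',d@XP,d@YP)
# light path line points
for u,v in((343,118),(343,155),(341,265),(341,292)): 
    d=pt('w2',u,v)[:2]-H; print(pt('w2',u,v),d@XP,d@YP)
# key
hsv=cv2.cvtColor(p,cv2.COLOR_BGR2HSV); g=(abs(hsv[...,0].astype(int)-60)<15)&(hsv[...,1]>120); g[60:]=0
q=P[g]; print('key',len(q),np.nanmedian(q,0)); 
for f in('w1','s0'):
    P1=cloud(f); p1=load(f)['p']; hs=cv2.cvtColor(p1,cv2.COLOR_BGR2HSV); g=(abs(hs[...,0].astype(int)-60)<15)&(hs[...,1]>100)&(abs(P1[...,2]-.158)<.012); q=P1[g]; print(f,len(q),cv2.minAreaRect((q[:,:2]*1000).astype('float32')),np.median(q,0),q[:,2].max())
print('rack plan'); print(yaw())
E
```

```text
[ 324  169   38   85 3121] [0.67680844 0.17277847 0.05352938] [0.75561941 0.2245875  0.07427155] [0.71402209 0.19763633 0.06048743]
715.5952758789062 198.45169067382812 (71.87275695800781, 30.4416446685791) 19.389835357666016
hinge frame 0.0496692899633789 -0.00013397443359374796
[0.6444 0.1732 0.0563] 0.049230600000000006 0.07540560000000003
[0.6715 0.1832 0.0565] 0.04976412000000001 0.04652436000000002
[0.7611 0.2142 0.0564] 0.049580040000000006 -0.04828668
[0.7851 0.223  0.0566] 0.04999956 -0.07384572000000002
key 1119 [0.58927027 0.16973447 0.15794023]
w1 1050 ((587.6741333007812, 232.27203369140625), (21.465116500854492, 145.0600128173828), 1.4896750450134277) [0.58843398 0.17187083 0.157913  ] 0.16530712893168428
s0 176 ((-164.72320556640625, 593.2337646484375), (69.1712417602539, 1749.47314453125), 58.953277587890625) [-0.80131143  0.95512084  0.15750775] 0.16997306658138
rack plan
1.905569274427772
```

```bash
python3 - <<'E'
from h import *
plan([.477,-.200,.37],.105,18)
E
```

```text
tilt z [ 6.e-04 -6.e-04 -1.e+00]
[[[19.8,-15.5,2.7],[0,0,0.1]],[[18.1,-17.4,2.7],[0,0,0.1]],[[16.3,-19.1,2.7],[0,0,0.1]],[[14.3,-20.6,2.7],[0,0,0.1]],[[12.2,-22.0,2.7],[0,0,0.1]],[[9.9,-23.1,2.7],[0,0,0.1]],[[7.5,-23.9,2.7],[0,0,0.1]],[[5.1,-24.6,2.7],[0,0,0.1]],[[2.6,-25.0,2.7],[0,0,0.1]],[[0.1,-25.1,2.7],[0,0,0.1]],[[-2.4,-25.0,2.7],[0,0,0.1]],[[-4.9,-24.6,2.7],[0,0,0.1]],[[-7.3,-24.0,2.7],[0,0,0.1]],[[-9.7,-23.2,2.7],[0,0,0.1]],[[-11.9,-22.1,2.7],[0,0,0.1]],[[-14.1,-20.8,2.7],[0,0,0.1]],[[-16.1,-19.3,2.7],[0,0,0.1]],[[-17.9,-17.6,2.7],[0,0,0.1]]]
```

Emit:
apply_moves --series '[[[19.8, -15.5, 2.7], [0, 0, 0.1]], [[18, -17.4, 2.7], [0, 0, 0.1]], [[16.3, -19, 2.7], [0, 0, 0.1]], [[14.3, -20.6, 2.7], [0, 0, 0.1]], [[12.2, -22, 2.7], [0, 0, 0.1]], [[10, -23, 2.7], [0, 0, 0.1]], [[7.5, -24, 2.7], [0, 0, 0.1]], [[5, -24.6, 2.7], [0, 0, 0.1]], [[2.6, -25, 2.7], [0, 0, 0.1]], [[0, -25, 2.7], [0, 0, 0.1]], [[-2.4, -25, 2.7], [0, 0, 0.1]], [[-5, -24.6, 2.7], [0, 0, 0.1]]]' --claw 0.5

```text
t: 7.27
tool_pos: [0.5578, -0.0749, 0.3856]
orientation: [1.326, 2.848, -0.0]
force: [-0.3, -1.0, 0.6]
opening: 0.0465
gripper_force: 0.0
```

Emit:
apply_moves --series '[[[-7.3, -24, 2.7], [0, 0, 0.1]], [[-9.7, -23, 2.7], [0, 0, 0.1]], [[-12, -22, 2.7], [0, 0, 0.1]], [[-14, -20.8, 2.7], [0, 0, 0.1]], [[-16, -19.3, 2.7], [0, 0, 0.1]], [[-18, -17.6, 2.7], [0, 0, 0.1]], [[0, 0, 0], [0, 0, 0]], [[0, 0, 0], [0, 0, 0]], [[0, 0, 0], [0, 0, 0]]]'

```text
t: 8.02
tool_pos: [0.4776, -0.1997, 0.3696]
orientation: [2.1, 2.336, 0.001]
force: [-0.8, 0.3, 0.6]
opening: 0.0467
gripper_force: 0.0
```

```bash
python3 - <<'E'
from h import *
s=st(); snap('wrist','w3'); print(yaw())
P=cloud('w3'); p=load('w3')['p']; hsv=cv2.cvtColor(p,cv2.COLOR_BGR2HSV)
m=(P[...,2]>.05)&(P[...,2]<.068)&(hsv[...,1]>100)
n,l,ss,c=cv2.connectedComponentsWithStats(m.astype('uint8'))
for i in range(1,n):
    if ss[i,4]>150: q=P[l==i]; print(ss[i],p[l==i].mean(0).round(),cv2.minAreaRect((q[:,:2]*1000).astype('float32')),np.median(q,0).round(4))
E
```

```text
8.02 [ 0.4776 -0.1997  0.3696] [2.0999e+00 2.3362e+00 6.0000e-04] q [-0.495 -0.075  1.761  0.     1.454 -0.602] F [-0.8  0.3  0.6] 0.04671455484809317 0.0
0.10745431940924084
[ 310  196   17   68 1037] [ 10.   9. 197.] ((476.0885925292969, -203.53375244140625), (11.484389305114746, 51.482872009277344), 7.022237777709961) [ 0.4758 -0.2013  0.0591]
[309 287  16  63 941] [ 11. 137. 216.] ((482.4576110839844, -275.3671569824219), (11.944168090820312, 51.86887741088867), 5.621829509735107) [ 0.4819 -0.2723  0.059 ]
[156 291  33  40 624] [ 42.  43. 104.] ((371.13470458984375, -281.51953125), (17.218599319458008, 34.036136627197266), 9.815641403198242) [ 0.3767 -0.2696  0.0598]
```

View pics/w3.png

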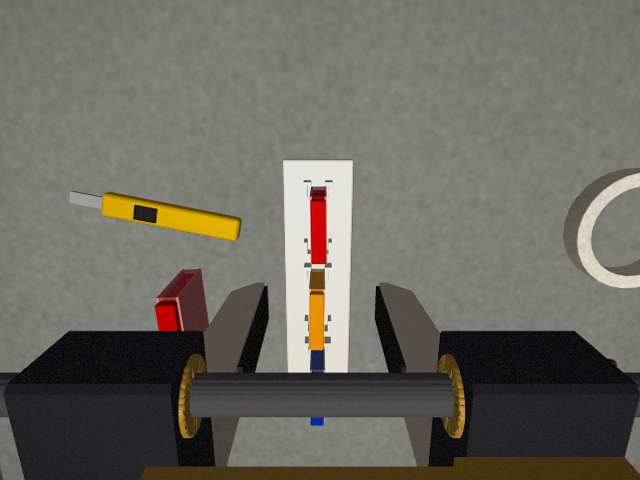

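The red cell's top spans (310–327, 196–264) in the wrist view, and the amber cell is just behind it. The red cell's measured centre is (0.476, -0.2035) and its height and size fit, so I'm descending.

Emit:
apply_moves --series '[[[-3.6, -2, 20], [0, 0, 0]], [[0, 0, 32], [0, 0, 0]], [[0, 0, 35], [0, 0, 0]], [[0, 0, 30], [0, 0, 0]], [[0, 0, 20], [0, 0, 0]], [[0, 0, 15], [0, 0, 0]], [[0, 0, 10], [0, 0, 0]], [[0, 0, 3], [0, 0, 0]], [[0, 0, 0], [0, 0, 0]], [[0, 0, 0], [0, 0, 0]]]'

```text
t: 8.9
tool_pos: [0.4768, -0.2027, 0.2054]
orientation: [2.098, 2.337, 0.001]
force: [0.6, -0.5, 0.5]
opening: 0.0464
gripper_force: 0.0
```

```bash
python3 - <<'E'
from h import *
st(); print(yaw())
E
```

```text
8.9 [ 0.4768 -0.2027  0.2054] [2.0976e+00 2.3369e+00 5.0000e-04] q [-0.501  0.106  1.899  0.     1.136 -0.609] F [ 0.6 -0.5  0.5] 0.04635831278375204 0.0
0.1078001870667531
```

Emit:
apply_moves --series '[[[-0.5, -1, 0], [0, 0, 0]], [[0, 0, 0], [0, 0, 0]], [[0, 0, 0], [0, 0, 0]], [[0, 0, 0], [0, 0, 0]], [[0, 0, 0], [0, 0, 0]], [[0, 0, 0], [0, 0, 0]], [[0, 0, 0], [0, 0, 0]], [[0, 0, 0], [0, 0, 0]]]' --claw 0 --newtons 15

```text
t: 9.57
tool_pos: [0.4753, -0.2033, 0.2046]
orientation: [2.099, 2.337, 0.0]
force: [1.1, 0.1, 2.8]
opening: 0.0126
gripper_force: 15.0
```

Emit:
apply_moves --series '[[[0, 0, -2], [0, 0, 0]], [[0, 0, -6], [0, 0, 0]], [[0, 0, -12], [0, 0, 0]], [[0, 0, -20], [0, 0, 0]], [[0, 0, -30], [0, 0, 0]], [[0, 0, -35], [0, 0, 0]], [[0, 0, -35], [0, 0, 0]], [[0, 0, -25], [0, 0, 0]], [[0, 0, -10], [0, 0, 0]], [[0, 0, 0], [0, 0, 0]], [[0, 0, 0], [0, 0, 0]]]'

```text
t: 10.48
tool_pos: [0.4751, -0.2032, 0.379]
orientation: [2.099, 2.337, 0.0]
force: [1.1, -0.4, -0.7]
opening: 0.0126
gripper_force: 15.0
```

```bash
python3 - <<'E'
from h import *
s=st(); y=yaw(); snap('wrist','w4'); snap('side','d4')
P=cloud('w4'); p=load('w4')['p']; hsv=cv2.cvtColor(p,cv2.COLOR_BGR2HSV)
g=s['tool_pos'][2]-.167
m=(P[...,2]>g-.04)&(P[...,2]<g+.03)&(hsv[...,1]>120)&((hsv[...,0]<8)|(hsv[...,0]>172))
q=P[m]; print(g,m.sum(),q.min(0).round(4),q.max(0).round(4)); top=q[q[:,2]>q[:,2].max()-.006]
print(cv2.minAreaRect((top[:,:2]*1000).astype('float32')), y)
d=top[:,:2]-np.array(s['tool_pos'][:2]); print('along x_t',np.percentile(d@[-np.sin(y),np.cos(y)],[1,50,99]),'y_t',np.percentile(d@[np.cos(y),np.sin(y)],[1,50,99]))
E
```

```text
10.48 [ 0.4751 -0.2032  0.379 ] [2.0993e+00 2.3369e+00 1.0000e-04] q [-0.503 -0.083  1.752 -0.     1.472 -0.61 ] F [ 1.1 -0.4 -0.7] 0.012641279783054772 14.998214095830917
0.2120169377507197 4024 [ 0.4667 -0.2146  0.1842] [ 0.4819 -0.177   0.2371]
((473.6828308105469, -195.7869110107422), (12.97602367401123, 32.528926849365234), 6.152787208557129) 0.10699787086461221
along x_t [-0.00729949  0.00895287  0.0232658 ] y_t [-0.00499414  0.00027243  0.0057493 ]
```

View pics/w4.png

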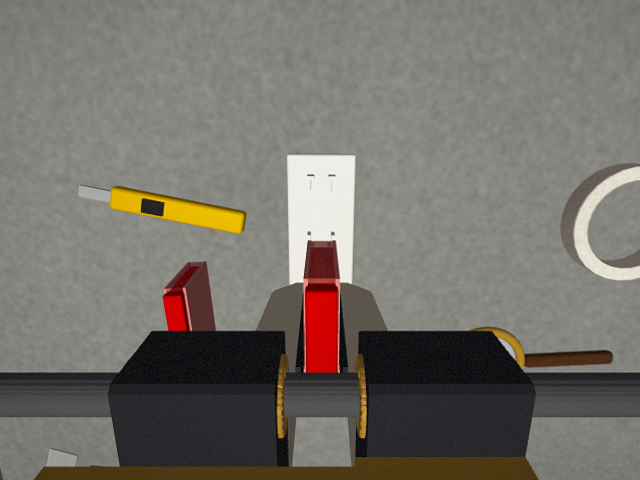

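```bash
python3 - <<'E'
from h import *
P=cloud('w4'); p=load('w4')['p']; hsv=cv2.cvtColor(p,cv2.COLOR_BGR2HSV); y=.107
m=(P[...,2]>.18)&(P[...,2]<.24)&(hsv[...,1]>100)&((hsv[...,0]<8)|(hsv[...,0]>172))
d=P[m][:,:2]-[.4751,-.2032]; z=P[m][:,2]; a=d@[-np.sin(y),np.cos(y)]
for lo in np.arange(.18,.24,.01):
    k=(z>lo)&(z<lo+.01); print(lo.round(3),k.sum(),np.percentile(a[k],[50,95,99,100]).round(4) if k.any() else '')
plan([.7155,.1985,.42],1.906,18)
E
```

```text
0.18 57 [0.025  0.0253 0.0255 0.0255]
0.19 194 [0.0251 0.0254 0.0256 0.0256]
0.2 261 [0.0251 0.0254 0.0255 0.0258]
0.21 326 [0.0251 0.0254 0.0255 0.0257]
0.22 842 [0.0235 0.0254 0.0255 0.0257]
0.23 2810 [0.0091 0.0229 0.0234 0.0238]
tilt z [-0.0033  0.0018 -1.    ]
[[[20.7,15.7,-2.4],[0,0,-0.0999]],[[19.1,17.7,-2.4],[0,0,-0.0999]],[[17.2,19.5,-2.4],[0,0,-0.0999]],[[15.2,21.1,-2.4],[0,0,-0.0999]],[[13.0,22.5,-2.4],[0,0,-0.0999]],[[10.7,23.7,-2.4],[0,0,-0.0999]],[[8.3,24.7,-2.4],[0,0,-0.0999]],[[5.8,25.4,-2.4],[0,0,-0.0999]],[[3.2,25.8,-2.4],[0,0,-0.0999]],[[0.6,26.0,-2.4],[0,0,-0.0999]],[[-2.0,25.9,-2.4],[0,0,-0.0999]],[[-4.6,25.6,-2.4],[0,0,-0.0999]],[[-7.1,25.0,-2.4],[0,0,-0.0999]],[[-9.6,24.2,-2.4],[0,0,-0.0999]],[[-11.9,23.1,-2.4],[0,0,-0.0999]],[[-14.2,21.8,-2.4],[0,0,-0.0999]],[[-16.3,20.3,-2.4],[0,0,-0.0999]],[[-18.2,18.6,-2.4],[0,0,-0.0999]]]
```

Emit:
apply_moves --series '[[[20.7, 15.7, -2.4], [0, 0, -0.1]], [[19, 17.7, -2.4], [0, 0, -0.1]], [[17.2, 19.5, -2.4], [0, 0, -0.1]], [[15.2, 21, -2.4], [0, 0, -0.1]], [[13, 22.5, -2.4], [0, 0, -0.1]], [[10.7, 23.7, -2.4], [0, 0, -0.1]], [[8.3, 24.7, -2.4], [0, 0, -0.1]], [[5.8, 25.4, -2.4], [0, 0, -0.1]], [[3.2, 25.8, -2.4], [0, 0, -0.1]], [[0.6, 26, -2.4], [0, 0, -0.1]], [[-2, 26, -2.4], [0, 0, -0.1]], [[-4.6, 25.6, -2.4], [0, 0, -0.1]]]'

```text
t: 11.58
tool_pos: [0.6358, 0.0655, 0.405]
orientation: [-0.405, -3.111, 0.001]
force: [-0.5, 0.4, -1.1]
opening: 0.0126
gripper_force: 15.0
```

Emit:
apply_moves --series '[[[-7, 25, -2.4], [0, 0, -0.1]], [[-9.6, 24, -2.4], [0, 0, -0.1]], [[-12, 23, -2.4], [0, 0, -0.1]], [[-14.2, 22, -2.4], [0, 0, -0.1]], [[-16.3, 20.3, -2.4], [0, 0, -0.1]], [[-18.2, 18.6, -2.4], [0, 0, -0.1]], [[0, 0, 0], [0, 0, 0]], [[0, 0, 0], [0, 0, 0]], [[0, 0, 0], [0, 0, 0]]]'

```text
t: 12.33
tool_pos: [0.7158, 0.1979, 0.4197]
orientation: [0.523, -3.094, 0.001]
force: [-0.0, -0.9, -1.2]
opening: 0.0123
gripper_force: 15.0
```

```bash
python3 - <<'E'
from h import *
st(); arc(); print(yaw()); plan([.7155-.0006,.1985-.0002,.285],1.906,8)
E
```

```text
12.33 [0.7158 0.1979 0.4197] [ 5.2320e-01 -3.0936e+00  8.0000e-04] q [ 0.201  0.526  0.981 -0.     1.639 -1.705] F [-0.  -0.9 -1.2] 0.012309311429827626 14.998015612363815
grasp in hinge frame mm 49.1 -0.1 202.7
1.9058776113877256
tilt z [-0.0039 -0.0012 -1.    ]
[[[0.1,0.1,16.8],[0,0,-0.0]],[[0.1,0.1,16.8],[0,0,-0.0]],[[0.1,0.1,16.8],[0,0,-0.0]],[[0.1,0.1,16.8],[0,0,-0.0]],[[0.1,0.1,16.8],[0,0,-0.0]],[[0.1,0.1,16.8],[0,0,-0.0]],[[0.1,0.1,16.8],[0,0,-0.0]],[[0.1,0.1,16.8],[0,0,-0.0]]]
```

Emit:
apply_moves --series '[[[0.7, 0.6, 10], [0, 0, 0]], [[0, 0, 20], [0, 0, 0]], [[0, 0, 25], [0, 0, 0]], [[0, 0, 25], [0, 0, 0]], [[0, 0, 25], [0, 0, 0]], [[0, 0, 18], [0, 0, 0]], [[0, 0, 9], [0, 0, 0]], [[0, 0, 3], [0, 0, 0]], [[0, 0, 0], [0, 0, 0]], [[0, 0, 0], [0, 0, 0]]]'

```text
t: 13.17
tool_pos: [0.7155, 0.1982, 0.2891]
orientation: [-0.524, 3.095, 0.0]
force: [-0.3, 0.3, -0.7]
opening: 0.0123
gripper_force: 15.0
```

```bash
python3 - <<'E'
from h import *
st(); arc(); snap('wrist','w5')
p=load('w5')['p']; cv2.imwrite('pics/w5c.png',cv2.resize(p[60:360,200:480],None,fx=2,fy=2,interpolation=cv2.INTER_CUBIC))
E
```

```text
13.17 [0.7155 0.1982 0.2891] [-0.5244  3.0954  0.    ] q [ 0.201  0.582  1.143 -0.     1.414 -1.705] F [-0.3  0.3 -0.7] 0.012345208262746769 14.998131394386292
grasp in hinge frame mm 49.4 0.1 72.1
```

View pics/w5c.png

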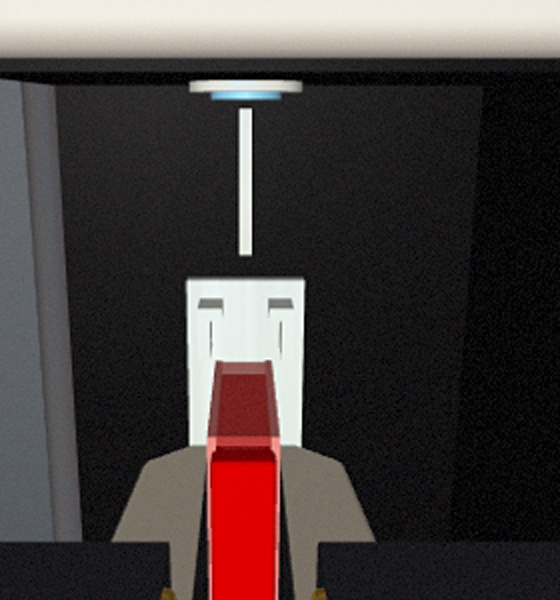

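The cell's lower edge is centred at crop column 244.5, and the light-path line and holder plate are at 245, so the sideways alignment is good. Next I'm checking the alignment along its length.

```bash
python3 - <<'E'
from h import *
for n,u,v,z in(('plate edge',322,199.5,.060),('cell end bottom',322,241,.2891-.167-.030),('cell end top',322,278.5,.2891-.167+.015),('post outer',322,209,.072),('line',322.5,150,.0565)):
    d=pt('w5',u,v,z)[:2]-H; print(n,(d@XP*1000).round(1),(d@YP*1000).round(1), pt('w5',u,v))
E
```

```text
plate edge 49.7 36.0 [0.6816 0.1866 0.0594]
cell end bottom 49.7 23.7 [0.6922 0.1903 0.0952]
cell end top 49.6 24.1 [0.6926 0.1903 0.1374]
post outer 49.6 33.7 [0.6861 0.1882 0.0604]
line 49.9 60.4 [0.6583 0.1788 0.056 ]
```

Emit:
apply_moves --series '[[[1.5, 0.2, 3], [0, 0, 0]], [[0, 0, 7], [0, 0, 0]], [[0, 0, 7], [0, 0, 0]], [[0, 0, 6], [0, 0, 0]], [[0, 0, 4], [0, 0, 0]], [[0, 0, 2], [0, 0, 0]], [[0, 0, 0], [0, 0, 0]], [[0, 0, 0], [0, 0, 0]]]'

```text
t: 13.88
tool_pos: [0.7137, 0.1981, 0.2584]
orientation: [0.526, -3.097, 0.0]
force: [0.4, -0.3, -0.6]
opening: 0.0124
gripper_force: 15.0
```

```bash
python3 - <<'E'
from h import *
st(); arc()
E
```

```text
13.88 [0.7137 0.1981 0.2584] [ 0.5257 -3.0972  0.    ] q [ 0.202  0.603  1.171 -0.     1.367 -1.705] F [ 0.4 -0.3 -0.6] 0.01241730263062494 14.99817743897438
grasp in hinge frame mm 50.0 1.8 41.4
```

No contact forces, so the cell is inside the posts with about 1.8 mm left to go. I'm lowering it gently.

Emit:
apply_moves --series '[[[0, 0, 0.6], [0, 0, 0]], [[0, 0, 0.6], [0, 0, 0]], [[0, 0, 0.5], [0, 0, 0]], [[0, 0, 0.4], [0, 0, 0]], [[0, 0, 0], [0, 0, 0]], [[0, 0, 0], [0, 0, 0]]]'

```text
t: 14.38
tool_pos: [0.7137, 0.1981, 0.2566]
orientation: [-0.526, 3.097, 0.0]
force: [-0.1, 0.5, -0.3]
opening: 0.0124
gripper_force: 15.0
```

Emit:
apply_moves --series '[[[0, 0, 0.4], [0, 0, 0]], [[0, 0, 0.4], [0, 0, 0]], [[0, 0, 0.3], [0, 0, 0]], [[0, 0, 0], [0, 0, 0]], [[0, 0, 0], [0, 0, 0]]]'

```text
t: 14.8
tool_pos: [0.7137, 0.1981, 0.2566]
orientation: [-0.526, 3.097, -0.0]
force: [-4.5, -0.7, 7.3]
opening: 0.0123
gripper_force: 15.0
```

Emit:
apply_moves --series '[[[0, 0, -0.6], [0, 0, 0]], [[0, 0, -0.3], [0, 0, 0]], [[0, 0, 0], [0, 0, 0]]]'

```text
t: 15.05
tool_pos: [0.7137, 0.1981, 0.2566]
orientation: [-0.526, 3.097, -0.0]
force: [-2.3, 0.1, 4.2]
opening: 0.0127
gripper_force: 15.0
```

Emit:
apply_moves --series '[[[0, 0, 0], [0, 0, 0]], [[0, 0, 0], [0, 0, 0]], [[0, 0, 0], [0, 0, 0]], [[0, 0, 0], [0, 0, 0]], [[0, 0, 0], [0, 0, 0]]]' --claw 0.35

```text
t: 15.47
tool_pos: [0.7136, 0.1981, 0.2559]
orientation: [0.525, -3.097, 0.0]
force: [0.2, -1.1, -0.0]
opening: 0.0325
gripper_force: 0.0
```

Emit:
apply_moves --series '[[[0, 0, -2], [0, 0, 0]], [[0, 0, -8], [0, 0, 0]], [[0, 0, -15], [0, 0, 0]], [[0, 0, -25], [0, 0, 0]], [[0, 0, -30], [0, 0, 0]], [[0, 0, -35], [0, 0, 0]], [[0, 0, -30], [0, 0, 0]], [[0, 0, -15], [0, 0, 0]], [[0, 0, 0], [0, 0, 0]], [[0, 0, 0], [0, 0, 0]]]'

```text
t: 16.3
tool_pos: [0.7138, 0.1982, 0.4195]
orientation: [-0.525, 3.093, 0.0]
force: [0.8, 0.1, -0.3]
opening: 0.0326
gripper_force: 0.0
```

```bash
python3 - <<'E'
from h import *
st(); arc(); snap('wrist','w6')
p=load('w6')['p']; cv2.imwrite('pics/w6c.png',cv2.resize(p[60:360,0:440],None,fx=1.8,fy=1.8,interpolation=cv2.INTER_CUBIC))
P=cloud('w6'); hsv=cv2.cvtColor(p,cv2.COLOR_BGR2HSV)
m=(P[...,2]>.095)&(P[...,2]<.125)&(hsv[...,1]>120)&((hsv[...,0]<8)|(hsv[...,0]>172)); q=P[m]; c=cv2.minAreaRect((q[:,:2]*1000).astype('float32')); print(c,np.percentile(q[:,2],[5,50,95])); d=np.array(c[0])/1000-H; print(d@XP,d@YP)
E
```

```text
16.3 [0.7138 0.1982 0.4195] [-5.2480e-01  3.0927e+00  3.0000e-04] q [ 0.202  0.516  0.995  0.     1.626 -1.705] F [ 0.8  0.1 -0.3] 0.03263821525795091 0.0
grasp in hinge frame mm 50.0 1.6 202.5
((710.9595947265625, 212.4010009765625), (167.96278381347656, 88.33895874023438), 18.86188316345215) [0.1016677  0.1111572  0.11359014]
0.0643672305761719 -0.00034257038085932015
```

View pics/w6c.png

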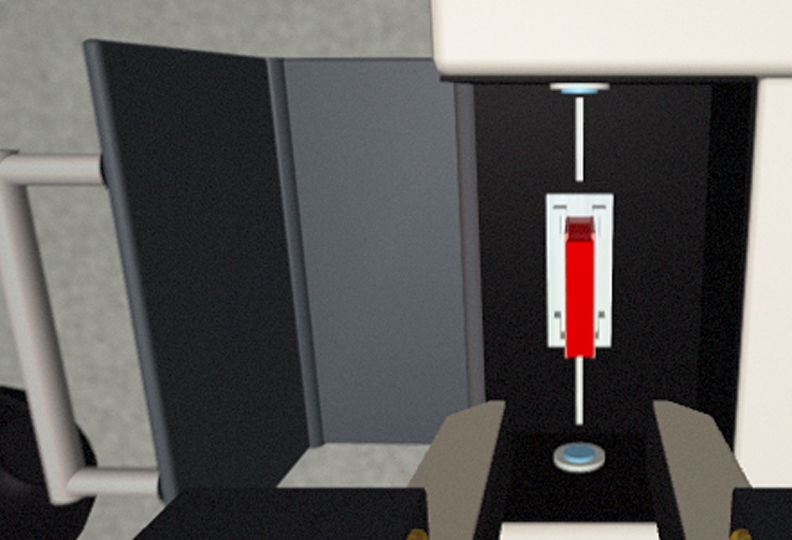

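The cell stands seated in the holder: its top is at 0.111 m, as expected, and it sits between the posts with its ends facing the ports. Now for the door handle.

Emit:
apply_moves --series '[[[-1.6, -15, 0], [0, 0, 0]], [[0, -30, 0], [0, 0, 0]], [[0, -38, 0], [0, 0, 0]], [[0, -40, 0], [0, 0, 0]], [[0, -35, 0], [0, 0, 0]], [[0, -20, 0], [0, 0, 0]], [[0, -10, 0], [0, 0, 0]], [[0, 0, 0], [0, 0, 0]], [[0, 0, 0], [0, 0, 0]]]' --claw 0.28

```text
t: 17.1
tool_pos: [0.7771, 0.021, 0.4147]
orientation: [0.524, -3.095, -0.002]
force: [-0.1, 0.1, -0.3]
opening: 0.026
gripper_force: 0.0
```

```bash
python3 - <<'E'
from h import *
st(); arc()
q=np.linspace(1.6,0,25); x=108*np.cos(q)-134*np.sin(q); z=108*np.sin(q)+134*np.cos(q)
print([[round(float(a),1),round(float(-b),1)] for a,b in zip(np.diff(x),np.diff(z))])
E
```

```text
17.1 [0.7771 0.021  0.4147] [ 5.2410e-01 -3.0954e+00 -1.5000e-03] q [-3.900e-02  6.360e-01  8.400e-01  1.000e-03  1.668e+00 -1.945e+00] F [-0.1  0.1 -0.3] 0.026039198776897296 0.0
grasp in hinge frame mm -138.2 0.2 197.7
[[7.2, -8.9], [7.8, -8.4], [8.4, -7.9], [8.9, -7.3], [9.3, -6.7], [9.7, -6.0], [10.1, -5.4], [10.5, -4.7], [10.8, -4.0], [11.0, -3.3], [11.2, -2.5], [11.3, -1.8], [11.4, -1.0], [11.5, -0.2], [11.5, 0.5], [11.4, 1.3], [11.3, 2.0], [11.1, 2.8], [10.9, 3.5], [10.7, 4.2], [10.4, 4.9], [10.0, 5.6], [9.6, 6.3], [9.2, 6.9]]
```

Emit:
apply_moves --series '[[[0, 0.5, 12], [0, 0, 0]], [[0, 0, 20], [0, 0, 0]], [[0, 0, 22], [0, 0, 0]], [[0, 0, 20], [0, 0, 0]], [[0, 0, 12], [0, 0, 0]], [[0, 0, 6], [0, 0, 0]], [[0, 0, 2], [0, 0, 0]], [[0, 0, 0], [0, 0, 0]], [[0, 0, 0], [0, 0, 0]]]'

```text
t: 17.85
tool_pos: [0.7773, 0.022, 0.3239]
orientation: [-0.526, 3.095, -0.001]
force: [1.0, 0.0, 0.3]
opening: 0.0261
gripper_force: 0.0
```

Emit:
apply_moves --series '[[[0, 0, 0], [0, 0, 0]], [[0, 0, 0], [0, 0, 0]], [[0, 3, -3], [0, 0, 0]], [[0, 7, -7], [0, 0, 0]], [[0, 7.8, -8.4], [0, 0, 0]], [[0, 8.4, -7.9], [0, 0, 0]], [[0, 8.9, -7.3], [0, 0, 0]], [[0, 9.3, -6.7], [0, 0, 0]], [[0, 9.7, -6], [0, 0, 0]], [[0, 10.1, -5.4], [0, 0, 0]], [[0, 10.5, -4.7], [0, 0, 0]], [[0, 10.8, -4], [0, 0, 0]]]' --claw 0.19

```text
t: 18.85
tool_pos: [0.7488, 0.1027, 0.3846]
orientation: [-0.524, 3.095, -0.001]
force: [1.4, -3.3, 3.0]
opening: 0.0176
gripper_force: 1.4
```

```bash
python3 - <<'E'
from h import *
st(); arc()
E
```

```text
18.85 [0.7488 0.1027 0.3846] [-5.2420e-01  3.0951e+00 -1.0000e-03] q [ 0.069  0.57   0.985 -0.     1.584 -1.838] F [ 1.4 -3.3  3. ] 0.01764342989829757 1.4030059799551964
grasp in hinge frame mm -51.7 0.0 167.6
```

Emit:
apply_moves --series '[[[0, 11, -2], [0, 0, 0]], [[0, 11.2, -2], [0, 0, 0]], [[0, 11.3, -1.5], [0, 0, 0]], [[0, 11.4, -1], [0, 0, 0]], [[0, 11.5, 0], [0, 0, 0]], [[0, 11.5, 0.5], [0, 0, 0]], [[0, 11.4, 1.3], [0, 0, 0]], [[0, 11.3, 2], [0, 0, 0]], [[0, 11, 2.8], [0, 0, 0]], [[0, 10.9, 3.5], [0, 0, 0]], [[0, 10.7, 4.2], [0, 0, 0]], [[0, 10.4, 5], [0, 0, 0]]]'

```text
t: 19.85
tool_pos: [0.7043, 0.2296, 0.3693]
orientation: [0.526, -3.097, -0.0]
force: [0.7, 0.2, 0.0]
opening: 0.0179
gripper_force: 0.1
```

```bash
python3 - <<'E'
from h import *
st(); arc()
E
```

```text
19.85 [0.7043 0.2296 0.3693] [ 5.2580e-01 -3.0971e+00 -2.0000e-04] q [ 0.246  0.532  1.064  0.     1.546 -1.661] F [0.7 0.2 0. ] 0.01790784246686058 0.14472920447587967
grasp in hinge frame mm 82.8 0.3 152.3
```

Emit:
apply_moves --series '[[[0, 10, 6], [0, 0, 0]], [[0, 9, 6], [0, 0, 0]], [[0, 6, 5], [0, 0, 0]], [[0, 3, 1], [0, 0, 0]], [[0, 2, 0], [0, 0, 0]], [[0, 1, 0], [0, 0, 0]], [[0, 0, 0], [0, 0, 0]], [[0, 0, 0], [0, 0, 0]]]'

```text
t: 20.52
tool_pos: [0.6947, 0.2563, 0.3508]
orientation: [0.523, -3.096, 0.003]
force: [0.6, -4.8, -4.4]
opening: 0.0178
gripper_force: 2.6
```

```bash
python3 - <<'E'
from h import *
st(); arc()
E
```

```text
20.52 [0.6947 0.2563 0.3508] [ 5.2300e-01 -3.0961e+00  2.9000e-03] q [ 0.285  0.541  1.086 -0.002  1.517 -1.621] F [ 0.6 -4.8 -4.4] 0.017842926910429144 2.638069912791252
grasp in hinge frame mm 111.1 0.5 133.8
```

Emit:
apply_moves --series '[[[0, -2.5, 0], [0, 0, 0]], [[0, 0, 0], [0, 0, 0]], [[0, 0, 0], [0, 0, 0]], [[0, 0, -5], [0, 0, 0]], [[0, 0, -15], [0, 0, 0]], [[0, 0, -25], [0, 0, 0]], [[0, 0, -20], [0, 0, 0]], [[0, 0, -10], [0, 0, 0]], [[0, 0, 0], [0, 0, 0]]]' --claw 0.45

```text
t: 21.27
tool_pos: [0.6957, 0.2558, 0.4317]
orientation: [-0.525, 3.091, 0.002]
force: [-0.1, -0.2, 0.3]
opening: 0.0419
gripper_force: 0.0
```

```bash
python3 - <<'E'
from h import *
st(); arc(); snap('wrist','w7')
P=cloud('w7'); p=load('w7')['p']; hsv=cv2.cvtColor(p,cv2.COLOR_BGR2HSV)
m=(P[...,2]>.165)&(P[...,2]<.195)
n,l,s,c=cv2.connectedComponentsWithStats(m.astype('uint8'))
for i in range(1,n):
    if s[i,4]>300: q=P[l==i]; print(s[i],cv2.minAreaRect((q[:,:2]*1000).astype('float32')),q[:,2].max(),q.mean(0))
g=(abs(hsv[...,0].astype(int)-60)<15)&(hsv[...,1]>100)&(abs(P[...,2]-.158)<.006); print(g.sum(),np.median(P[g],0) if g.any() else '')
for f in('w1','w2'):
    P1=cloud(f); p1=load(f)['p']; hs=cv2.cvtColor(p1,cv2.COLOR_BGR2HSV); g=(abs(hs[...,0].astype(int)-60)<15)&(hs[...,1]>100)&(abs(P1[...,2]-.158)<.003); g[70:]=0; q=P1[g]; print(f,cv2.minAreaRect((q[:,:2]*1000).astype('float32')))
plan([.5885,.171,.37],1.906,6)
E
```

```text
21.27 [0.6957 0.2558 0.4317] [-5.2490e-01  3.0906e+00  1.5000e-03] q [ 0.283  0.514  0.975  0.     1.645 -1.624] F [-0.1 -0.2  0.3] 0.04185016252085724 0.0
grasp in hinge frame mm 110.3 -0.2 214.7
[ 458    0  111   75 7243] ((554.4595947265625, 310.26300048828125), (36.199188232421875, 48.6812858581543), 17.805147171020508) 0.1853005683005806 [0.55430198 0.31114032 0.17524785]
[ 306  142   23  211 4387] ((696.4326171875, 253.4864959716797), (124.42681121826172, 12.009843826293945), 19.199844360351562) 0.19231228089847374 [0.69144945 0.25181355 0.18906012]
1030 [0.58838123 0.17144686 0.15799398]
w1 ((588.9049072265625, 171.05264282226562), (14.711654663085938, 20.622161865234375), 19.528139114379883)
w2 ((589.6043090820312, 170.13949584960938), (14.429389953613281, 20.985870361328125), 19.116378784179688)
tilt z [ 0.0036  0.0012 -1.    ]
[[[21.5,-7.4,9.8],[0,0,0.0002]],[[21.5,-7.4,9.8],[0,0,0.0002]],[[21.5,-7.4,9.8],[0,0,0.0002]],[[21.5,-7.4,9.8],[0,0,0.0002]],[[21.5,-7.4,9.8],[0,0,0.0002]],[[21.5,-7.5,9.8],[0,0,0.0002]]]
```

Emit:
apply_moves --series '[[[10, -4, 0], [0, 0, 0]], [[22, -8, 0], [0, 0, 0]], [[25, -9, 5], [0, 0, 0]], [[25, -9, 10], [0, 0, 0]], [[25, -9, 10], [0, 0, 0]], [[15, -5, 10], [0, 0, 0]], [[8, -2, 5], [0, 0, 0]], [[0, 0, 0], [0, 0, 0]], [[0, 0, 0], [0, 0, 0]]]' --claw 0

```text
t: 22.07
tool_pos: [0.5873, 0.1689, 0.3853]
orientation: [0.525, -3.095, -0.0]
force: [0.3, 0.1, 0.5]
opening: 0.0006
gripper_force: 0.0
```

```bash
python3 - <<'E'
from h import *
st(); snap('wrist','w8'); snap('scene','s8'); snap('side','d8')
for f in('w8','s8','d8','s0','d0'):
    P=cloud(f); p=load(f)['p']; hs=cv2.cvtColor(p,cv2.COLOR_BGR2HSV); g=(abs(hs[...,0].astype(int)-60)<15)&(hs[...,1]>100)&(abs(P[...,2]-.158)<.004)&(abs(P[...,0]-.586)<.03)&(abs(P[...,1]-.17)<.03); q=P[g]
    if len(q)>5: print(f,len(q),cv2.minAreaRect((q[:,:2]*1000).astype('float32')))
E
```

```text
22.07 [0.5873 0.1689 0.3853] [ 5.2470e-01 -3.0951e+00 -1.0000e-04] q [ 0.196  0.17   1.48   0.     1.494 -1.711] F [0.3 0.1 0.5] 0.0005891148965546846 0.0
w8 1207 ((585.380859375, 169.0296630859375), (20.807193756103516, 21.221668243408203), 33.54469680786133)
s8 63 ((590.3834228515625, 167.7233428955078), (17.501577377319336, 19.04437828063965), 27.57695960998535)
d8 40 ((581.6650390625, 167.8857879638672), (17.68187713623047, 17.84968376159668), 14.342742919921875)
s0 62 ((589.5501708984375, 167.8671417236328), (17.92936897277832, 16.77801513671875), 45.520389556884766)
d0 41 ((581.6358642578125, 167.12222290039062), (18.422706604003906, 17.705947875976562), 22.30609893798828)
```

View pics/w8.png

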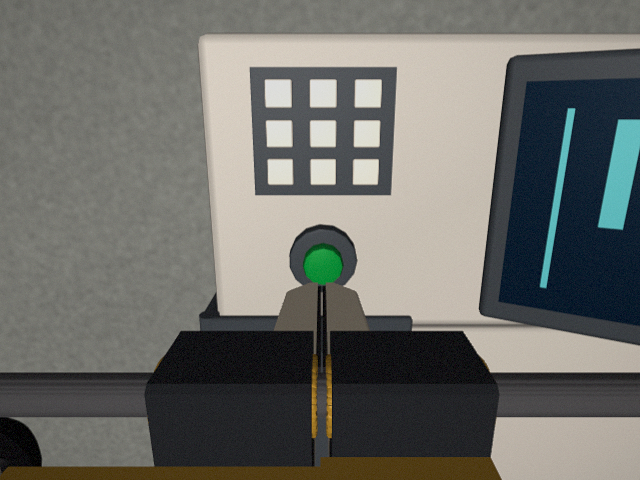

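The green key is at (323,265), just ahead of the closed fingertips, with its centre at (0.5854, 0.169). I'm centring over it and descending.

Emit:
apply_moves --series '[[[1.8, 0.7, 8], [0, 0, 0]], [[0, 0, 14], [0, 0, 0]], [[0, 0, 10], [0, 0, 0]], [[0, 0, 4], [0, 0, 0]], [[0, 0, 1], [0, 0, 0]], [[0, 0, 0], [0, 0, 0]]]'

```text
t: 22.72
tool_pos: [0.5856, 0.1691, 0.3488]
orientation: [0.525, -3.096, 0.0]
force: [-0.3, -0.0, 0.3]
opening: 0.0004
gripper_force: 0.0
```

```bash
python3 - <<'E'
from h import *
st()
for u,v in((296,258),(350,258),(323,232),(323,262),(300,215)): print(pt('w8',u,v))
E
```

```text
22.72 [0.5856 0.1691 0.3488] [ 5.2530e-01 -3.0956e+00  1.0000e-04] q [ 0.197  0.188  1.527 -0.     1.428 -1.71 ] F [-0.3 -0.   0.3] 0.00035461272211628937 0.0
[0.5892 0.155  0.1492]
[0.5793 0.1829 0.1496]
[0.5702 0.1641 0.1495]
[0.5834 0.1686 0.1584]
[0.5683 0.1498 0.1372]
```

Emit:
apply_moves --series '[[[0, 0, 2], [0, 0, 0]], [[0, 0, 2], [0, 0, 0]], [[0, 0, 1.5], [0, 0, 0]], [[0, 0, 1.5], [0, 0, 0]], [[0, 0, 1], [0, 0, 0]], [[0, 0, 1], [0, 0, 0]], [[0, 0, 0], [0, 0, 0]], [[0, 0, 0], [0, 0, 0]]]'

```text
t: 23.38
tool_pos: [0.586, 0.1691, 0.3413]
orientation: [-0.525, 3.096, -0.0]
force: [0.3, -0.1, 2.2]
opening: 0.0007
gripper_force: 1.4
```

Emit:
apply_moves --series '[[[0, 0, 1], [0, 0, 0]], [[0, 0, 1], [0, 0, 0]], [[0, 0, 1], [0, 0, 0]], [[0, 0, 0], [0, 0, 0]], [[0, 0, 0], [0, 0, 0]], [[0, 0, 0], [0, 0, 0]]]'

```text
t: 23.88
tool_pos: [0.586, 0.1692, 0.3393]
orientation: [-0.525, 3.096, -0.0]
force: [-3.3, -1.0, 11.3]
opening: 0.0003
gripper_force: 5.3
```

Emit:
apply_moves --series '[[[0, 0, 0.6], [0, 0, 0]], [[0, 0, 0], [0, 0, 0]], [[0, 0, 0], [0, 0, 0]], [[0, 0, 0], [0, 0, 0]]]'

```text
t: 24.22
tool_pos: [0.586, 0.1692, 0.3392]
orientation: [-0.525, 3.096, -0.0]
force: [-4.6, -1.7, 13.8]
opening: 0.0004
gripper_force: 6.9
```

Emit:
apply_moves --series '[[[0, 0, -3], [0, 0, 0]], [[0, 0, -5], [0, 0, 0]], [[0, 0, -12], [0, 0, 0]], [[0, 0, -25], [0, 0, 0]], [[0, 0, -30], [0, 0, 0]], [[0, 0, -25], [0, 0, 0]], [[0, 0, -10], [0, 0, 0]], [[0, 0, 0], [0, 0, 0]], [[0, 0, 0], [0, 0, 0]]]'

```text
t: 24.97
tool_pos: [0.5858, 0.1691, 0.4468]
orientation: [-0.526, 3.097, -0.0]
force: [0.6, 0.2, -0.9]
opening: 0.0008
gripper_force: 0.0
```

```bash
python3 - <<'E'
from h import *
st(); snap('wrist','w9'); snap('scene','s9')
P=cloud('w9'); p=load('w9')['p']; hs=cv2.cvtColor(p,cv2.COLOR_BGR2HSV); g=(abs(hs[...,0].astype(int)-60)<15)&(hs[...,1]>100)&(abs(P[...,0]-.586)<.02)&(abs(P[...,1]-.17)<.02); print(np.median(P[g][:,2]))
P=cloud('s9'); m=(P[...,2]>.160)&(P[...,2]<.2); z=np.zeros_like(m); z[255:340,470:545]=1; q=P[m&z]; print(len(q),q.mean(0)); print('amber',pt('s9',232,248),'blue',pt('s9',200,248))
E
```

```text
24.97 [0.5858 0.1691 0.4468] [-0.5256  3.0973 -0.    ] q [ 0.197  0.143  1.398 -0.     1.6   -1.71 ] F [ 0.6  0.2 -0.9] 0.000812772963465556 0.0
0.15805743290745927
627 [0.70400623 0.25272836 0.18454915]
amber [ 0.487  -0.275   0.0555] blue [ 0.4949 -0.3449  0.0565]
```

View pics/s9.png

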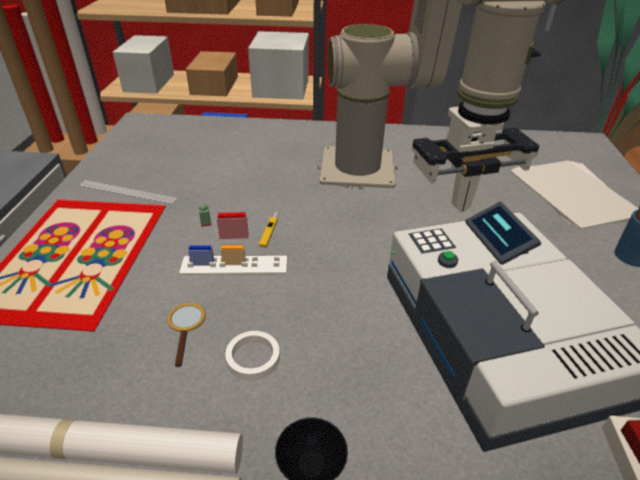

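The final view shows the door shut, with the bar exactly where it started, from (492,268) to (530,322). The key is back up at 0.158 m, the amber and blue cells are in place at (232,255) and (200,255), and the other objects haven't moved.

```bash
python3 -c "
from plant import robot
print(robot.close_job())"
```

```text
the job is handed in; nothing more can be done
None
```

The red cell is seated in the holder with its clear ends facing the light ports, the door is shut, and the start key was pressed to its stop and sprang back; the amber and blue cells and the other bench items were left in place, and the job was handed in at about 25 s.

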